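Seat a lens barrel in the sprung V-block of a lens station and hold it down

ROBOT

A 7-joint arm with a two-finger parallel gripper is mounted at the origin on a cart in front of the work surface, level with it; the furniture and walls round the work are solid. World frame = base frame: x ahead of the robot, y to its left, z up, the work surface at z = 0. Lengths are in m, angles in rad, forces in N, time in s.
With the tool pointing down it reaches from about 0.425 to 0.875 m from the base axis. Payload 4.7 kg.
Tool frame: the origin (TCP) lies at the very end of the fingers, on their centre line; the grasp point (between the pads) lies 19 mm behind it; z points along the fingers, y is the line along which they close (so a half turn about z gives the same grasp; the last joint's range is limited). The gripper opens to 87 mm and grips with 3 to 60 N. Pads are 19 mm wide; open, the fingers measure 117 mm over their backs; the gripper's body (75 mm by 190 mm) begins 51 mm behind the grasp point.
Start: joints at [-1.197, 0.321, -0.07, 1.45, 0.023, 1.371, -0.057], TCP at [0.229, 0.608, 0.223] pointing down, gripper open.
Joint ranges: [-2.86, 2.86], [-0.3, 2.09], [-1.38, 1.24], [0.06, 2.45], [-1.56, 4.7], [0.09, 2.05], [-2.69, 2.69]. Speed limits (rad/s): [2.57, 2.57, 3.14, 3.14, 3.14, 3.14, 3.14].

INTERFACE

Orientations are given as a rotation vector (axis times angle).
In Python, from bench import ctrl, get_image, job gives the robot as it stands.
- The arm moves only by the shell command python3 -m crank 'ROWS' [FORCE]. ROWS is JSON, a list that holds one entry, the list of rows, each a list of 5 numbers: the shift along the tool's x, y, z in mm, then the turn about the tool's z in rad, then the closure, from -1 (fully open) to 1 (shut), so that 0 is half open. A call has 1 to 10 rows; each row shifts and turns the commanded pose from where the row before left it, along the tool's axes as they then stand; what a row does not reach is not made up. A row lasts 1/12 s, in which the tool goes at most 41.7 mm and 7.16 degrees, less where a joint would pass 70% of its speed; a pose out of reach is approached as far as the arm can. A call with a gripper value outside its range is refused whole. The fingers move at their own pace and stop on an object; FORCE is the grip in N (left out, the last holds). Time passes only in rows, so rows that do not move let the fingers close. It gives the time, the measured TCP pose, the force, the opening and the grip force at its end, in the units of the state.
- ctrl.get_state(): the state, without advancing time (a new reading comes with each control period).
- get_image(name): name is "scene" or "top"; returns a dict with "pixels" (480x640x3 uint8, red, green, blue), "fx", "fy", "cx", "cy" (pixels), "T" (4x4, takes a point from camera to world coordinates). Camera axes: x right, y down, z forward; pixel columns grow to the right and rows downward; lengths in m; the calibration is good to about 2 mm. A picture is of the moment at which its call begins. There is no depth.
- job.close_job(): hands the job in; it is judged then, once.
The state is a dict: "time": time; "joint_positions": joint angles; "qd": joint speeds; "joint_torque": joint torques, N m; "position": TCP position; "tool_rot": TCP orientation; "ft_force": force on the tool from outside, world axes, zero at the start; "torque": the same for the moment, N m; "grip_width": opening from 0.0 (shut) to 1.0 (fully open); "grip_force": force on a finger pad.
Only numpy, scipy, OpenCV 4.12 (cv2) and the standard library are available. Lean on these libraries where they do the work, as an engineer would, in place of code of your own. Each camera call takes 0.05 s, during which the arm holds its last target. There are 200 camera calls.

TASK

Raise the lens station's stiff white lid by its bar handle until it leans back about 20 degrees past upright and leave it standing there; only then take the black lens barrel from its blue rest and lay it lengthwise in the V-block, centred along the block. Press it down so that it bears on both sloping faces and the sprung block sinks about half of its 10 mm travel (clearly down, but not onto its stop), and finish while still holding it pressed like that; do not drop the barrel or push the loose things on the bench about.

Things in the scene. Friction and masses are not known exactly. Their poses are not given: they have to be found in the camera images.
- station: grey lens station fixed to the bench: base 150 x 200 x 22 mm, side walls 56 mm high (inner faces 92 mm left and right of the middle), rear wall 84 mm high; open in front, and above once the lid is up. Origin on its underside, 65 mm behind the front edge; x points from front to back (away from the robot), y left along the V and the hinge, z up
- lid (a joint): angle of the white lid: 0 shut and level, 1.57 upright, 1.92 leaning back 20 degrees past upright, 2.6 fully open; the stiff hinge stays where it is left (about 0.55 N m, so some 4 N at the handle). It starts a little ajar
- lid_hinge (a point): the lid's hinge line at its middle, 73 mm behind the station's origin and 90 mm above the bench; the line runs along the station's y. The lid panel reaches 110 mm from it, 200 mm wide, 6 mm thick, with a rim 15 mm deep underneath; it is shut towards the robot and swings up and back
- lid_handle (a point): middle of the lid's handle: a round dark bar 10 mm thick, parallel to the hinge, 90 mm long between two arms, 150 mm from the hinge line (3 mm above its level when shut), 40 mm beyond the lid's front edge (35 mm open gap); it can be pinched from above and turns between the fingers as the lid swings
- v_seat (a point): barrel's centre when seated mid V-block: 24 mm above the bottom of the V, 76 mm above the bench, 15 mm before the station's origin; moves down with the block. Axes as the station's: the V runs along y. Block 50 mm wide (x), 34 mm long (y), ends open; its two steel faces, robot's side and far side, slope at 45 degrees and end 6 mm below this point; the base is 54 mm below it
- v_slide (a joint): how far the sprung V-block is pushed down (m): 0 up, 0.010 on its stop; it starts to sink under a load of about 4 N (the barrel's own weight, about 1.5 N, does not move it) and sinks 1 mm for each 0.9 N more, so it stands at half travel under about 8 N, the barrel's weight included. The block also floats up to 3 mm across (along the station's x) on a light spring, so that it finds the barrel
- lens: black lens barrel with a brass ring near one end and glass set in both flat ends: a cylinder 34 mm in diameter, 56 mm long, about 150 g; origin at its centre, its axis is y. Either way round will do. Its ends stand out 11 mm beyond the rest and beyond the V-block at each end, so it can be gripped by its two flat ends
- lens_rest: blue rest fixed to the bench, 52 x 34 x 25 mm, with two rubber rods along its y on which the barrel lies, the barrel's centre 45 mm above the bench; origin at the centre of its underside
- tape_roll: loose roll of brown tape, 92 mm across, 48 mm high; leave it alone
- beaker_100: loose glass beaker, 55 mm across, 70 mm high; leave it alone
- lab_timer: loose white timer lying flat, 70 x 66 x 19 mm; leave it alone
- marker_black: loose white marker pen with a red cap lying on the bench, 135 mm long, 17 mm thick; leave it alone
Things that resemble listed ones, but are neither listed nor needed, are in the scene too. Leave any orange or turquoise look-alike of the lens alone.

How it is judged:
By the outcome, as a careful person would: the job done as asked, in the order asked, and still so for the second after the job is handed in, while the arm keeps its last pose, push and grip.
It also fails if it takes over 58 s, if anything falls off the work surface, if the arm or the gripper's body presses on something with over 40 N, if the wrist force passes 120 N, or if a joint passes its speed limit or range.

## Working session

There is one attempt and no reset: what is moved stays moved. The work goes in short steps, Python scripts to look and compute and a shell command to move; the robot and the scene stay as the last step left them, time stands still between calls to the robot, and variables do not carry over. Pictures are saved under pics/ and viewed, at most 10 in all, crops included, and the job is handed in when it is done.

```bash
mkdir -p pics; ls
python3 - <<'E'
from bench import ctrl,get_image
import cv2,json,numpy as np
s=ctrl.get_state();print(s)
for n in("scene","top"):
    d=get_image(n);cv2.imwrite(f"pics/{n}0.png",d["pixels"][:,:,::-1]);print(n,d["fx"],d["fy"],d["cx"],d["cy"],np.round(d["T"],4).tolist())
E
```

```text
pics
{'time': 0.0, 'joint_positions': array([-1.19689593,  0.3218089 , -0.07009125,  1.45169283,  0.02263012,
        1.37077201, -0.05687833]), 'qd': array([-0.00165718,  0.00014818, -0.0006663 ,  0.00194355,  0.00174993,
       -0.00101305,  0.00139497]), 'joint_torque': array([-7.40653354e-05, -4.91301441e+01, -4.03882088e-01, -3.12529385e+01,
       -6.39981357e-02,  4.37835208e-02,  1.47716569e-04]), 'position': array([0.2287151 , 0.60784095, 0.22146177]), 'tool_rot': array([-5.61990704e-01, -3.09069800e+00,  2.95576522e-03]), 'ft_force': array([ 0.02521896, -0.31600975,  0.08766936]), 'torque': array([ 0.0238661 ,  0.00759797, -0.02947191]), 'grip_force': 0.0, 'grip_width': 0.9996598808034703}
scene 481.9898950869342 481.9898950869342 315.9516004812634 231.68479101397577 [[0.7931, -0.2509, 0.555, -0.1845], [-0.6089, -0.3494, 0.7121, -1.0128], [0.0152, -0.9027, -0.4299, 0.6421], [0.0, 0.0, 0.0, 1.0]]
top 482.68891042021994 482.68891042021994 319.78200335835857 239.90330333700825 [[-0.0073, -0.9931, 0.117, 0.4139], [-1.0, 0.0077, 0.0025, -0.0744], [-0.0034, -0.1169, -0.9931, 1.2199], [0.0, 0.0, 0.0, 1.0]]
```

View pics/scene0.png

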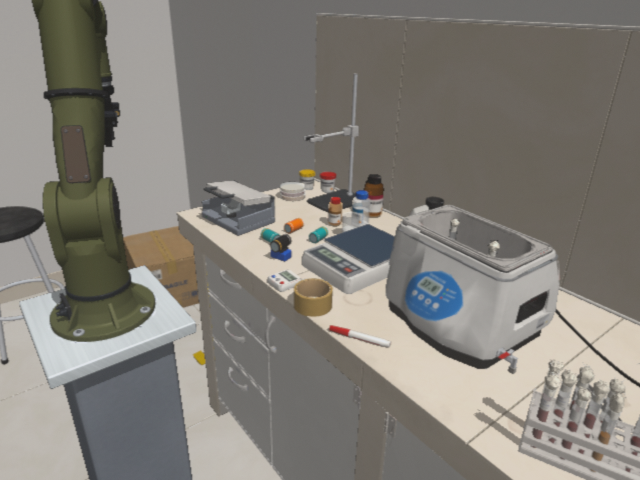

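View pics/top0.png

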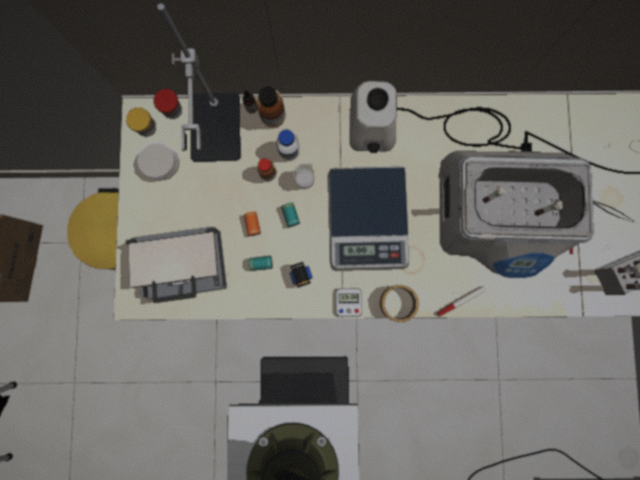

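The scene view shows the station at (238,205), with its lid ajar. The black barrel with the brass ring on its blue rest is at (281,245). Turquoise decoys are at (270,236) and (318,235), and an orange one is at (294,225).

In the top view the station is at (173,265) and the barrel at (301,273). Candidates there are black/brass (301,273), turquoise (261,262), turquoise (290,214) and orange (252,223). By the description I choose (301,273).

Run:
```python
import cv2,numpy as np
t=cv2.imread("pics/top0.png");s=cv2.imread("pics/scene0.png")
a=cv2.resize(t[220:310,110:330],None,fx=3.6,fy=3.6,interpolation=cv2.INTER_CUBIC)
b=cv2.resize(s[175:270,190:310],None,fx=2.8,fy=2.8,interpolation=cv2.INTER_CUBIC)
c=np.zeros((a.shape[0]+b.shape[0],792,3),np.uint8);c[:a.shape[0],:a.shape[1]]=a;c[a.shape[0]:,:b.shape[1]]=b
c2=cv2.resize(t[255:292,282:320],None,fx=7,fy=7,interpolation=cv2.INTER_CUBIC);c[a.shape[0]:a.shape[0]+c2.shape[0],400:400+c2.shape[1]]=c2
print(a.shape,b.shape);cv2.imwrite("pics/crop0.png",c)
```

```text
(324, 792, 3) (266, 336, 3)
```

View pics/crop0.png

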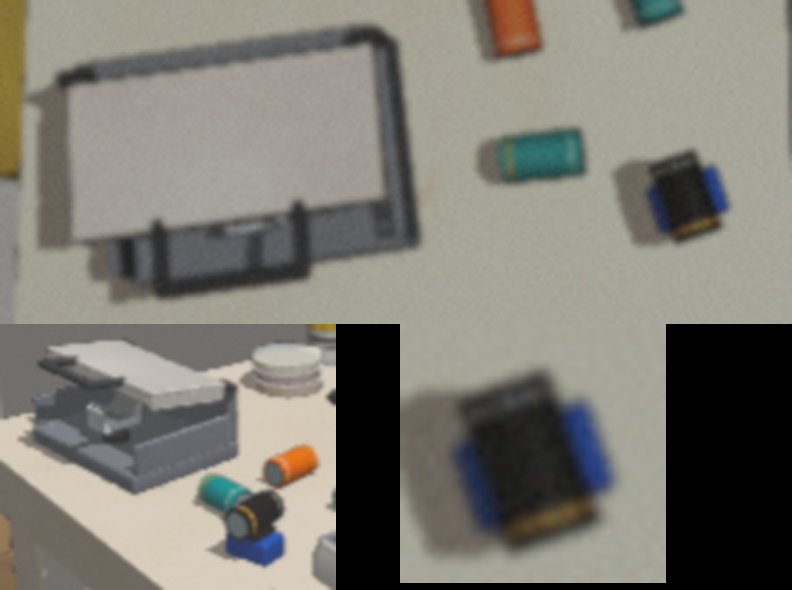

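The close crop confirms the black barrel with its brass ring on the blue rest at top (301,274), its axis roughly along world x. The handle bar ends are at top (154,300) and (195,295). The station corners are visible too, so I'll cast rays.

```bash
cat > h.py <<'E'
import numpy as np,cv2
from scipy.optimize import least_squares
C={"scene":(481.99,315.95,231.68,np.array([[0.7931,-0.2509,0.555,-0.1845],[-0.6089,-0.3494,0.7121,-1.0128],[0.0152,-0.9027,-0.4299,0.6421],[0,0,0,1]])),
"top":(482.69,319.78,239.9,np.array([[-0.0073,-0.9931,0.117,0.4139],[-1,0.0077,0.0025,-0.0744],[-0.0034,-0.1169,-0.9931,1.2199],[0,0,0,1]]))}
def ray(n,p):
    f,cx,cy,T=C[n];d=T[:3,:3]@np.array([(p[0]-cx)/f,(p[1]-cy)/f,1]);return T[:3,3],d/np.linalg.norm(d)
def plane(n,p,z):
    o,d=ray(n,p);return o+d*(z-o[2])/d[2]
def proj(n,P):
    f,cx,cy,T=C[n];q=T[:3,:3].T@(np.asarray(P)-T[:3,3]);return np.array([f*q[0]/q[2]+cx,f*q[1]/q[2]+cy])
def tri(p,q):
    (a,d),(b,e)=ray("scene",p),ray("top",q);M=np.stack([d,-e],1);s=np.linalg.lstsq(M,b-a,rcond=None)[0]
    P,Q=a+s[0]*d,b+s[1]*e;return (P+Q)/2,np.linalg.norm(P-Q)
def S2W(p,L):
    c,s=np.cos(p[2]),np.sin(p[2]);return np.array([p[0]+c*L[0]-s*L[1],p[1]+s*L[0]+c*L[1],L[2]])
E
python3 - <<'E'
from h import *
np.set_printoptions(precision=4,suppress=True)
obs=[("top",(226.1,287.5),(-.065,-.1,.022)),("top",(217.8,228.9),(.085,-.1,.084)),("top",(126.7,240.8),(.085,.1,.084)),
("scene",(238.9,234.3),(-.065,-.1,0)),("scene",(202.5,217),(-.065,.1,0)),("scene",(274.6,221.8),(.085,-.1,0))]
r=least_squares(lambda p:np.concatenate([proj(n,S2W(p,L))-px for n,px,L in obs]),[.55,.3,0],loss="soft_l1")
p=r.x;print("station",p,np.degrees(p[2]));
for n,px,L in obs:print(n,px,proj(n,S2W(p,L))-px)
for a,b in(((205,189.6),(154.4,300.6)),((233.6,196),(195.6,295.6))):print("handle",tri(a,b))
h=S2W(p,(.073,0,.09));print("hinge",h)
t=cv2.imread("pics/top0.png");hsv=cv2.cvtColor(t,cv2.COLOR_BGR2HSV);roi=np.zeros(t.shape[:2],np.uint8);roi[258:292,284:320]=1
bl=((cv2.inRange(hsv,(105,140,50),(130,255,255))>0)&(roi>0)).astype(np.uint8)
bk=(((t.max(2)<75)|((hsv[...,0]<25)&(hsv[...,1]>110)))&(roi>0)&(bl==0)).astype(np.uint8)
for nm,m,z in(("blue",bl,.025),("black",bk,.06)):
    m=cv2.morphologyEx(m,cv2.MORPH_OPEN,np.ones((2,2)));c=np.argwhere(m)[:,::-1].astype(np.float32)
    R=cv2.minAreaRect(c);print(nm,len(c),R,c.mean(0));bx=[plane("top",q,z) for q in cv2.boxPoints(R)];print(np.array(bx),np.mean(bx,0))
E
```

```text
station [0.4827 0.2705 0.1644] 9.419692194286174
top (226.1, 287.5) [-0.0878  1.3368]
top (217.8, 228.9) [-6.2566 -2.9097]
top (126.7, 240.8) [ 1.4642 -0.5079]
scene (238.9, 234.3) [-0.1916  2.0142]
scene (202.5, 217) [-2.4236  0.4092]
scene (274.6, 221.8) [0.7891 0.0548]
handle (array([0.4068, 0.3075, 0.1113]), np.float64(0.0027649057410469658))
handle (array([0.4313, 0.2029, 0.1192]), np.float64(0.02982240238731686))
hinge [0.5547 0.2824 0.09  ]
blue 32 ((309.0000305175781, 273.5000305175781), (9.803058624267578, 2.8460497856140137), 71.56504821777344) [309.  273.5]
[[ 0.4817 -0.037   0.025 ]
 [ 0.4838 -0.0437  0.025 ]
 [ 0.4608 -0.0512  0.025 ]
 [ 0.4586 -0.0446  0.025 ]] [ 0.4712 -0.0441  0.025 ]
black 310 ((300.05963134765625, 275.5321044921875), (21.934223175048828, 15.13365650177002), 73.3007583618164) [300.2613 275.4323]
[[ 0.485   0.0014  0.06  ]
 [ 0.4952 -0.0335  0.06  ]
 [ 0.4447 -0.0484  0.06  ]
 [ 0.4346 -0.0137  0.06  ]] [ 0.4649 -0.0235  0.06  ]
```

Run:
```python
from h import *
np.set_printoptions(precision=4,suppress=True)
t=cv2.imread("pics/top0.png");s=cv2.imread("pics/scene0.png")
print("toplid",t[262,170],"bench",t[250,280],"handle",t[296,175],"scenelid",s[190,235],s[185,250])
hs=cv2.cvtColor(t,cv2.COLOR_BGR2HSV)
m=((hs[...,1]<35)&(t.min(2)>125)).astype(np.uint8);roi=np.zeros_like(m);roi[225:305,122:228]=1;m&=roi
m=cv2.morphologyEx(m,cv2.MORPH_OPEN,np.ones((3,3)));n,l,st,ce=cv2.connectedComponentsWithStats(m);i=1+np.argmax(st[1:,4]);m=(l==i).astype(np.uint8)
c=cv2.findContours(m,cv2.RETR_EXTERNAL,cv2.CHAIN_APPROX_NONE)[0][0];print(st[i],cv2.approxPolyDP(c,6,True).reshape(-1,2).tolist(),cv2.minAreaRect(c))
# handle bar rows: darkest row per column
for x in range(150,200,4):
    col=t[288:306,x].astype(float).mean(1);w=np.clip(75-col,0,None);print(x,np.round((w*np.arange(288,306)).sum()/max(w.sum(),1e-3),2),col.min(),end=" | ")
a=cv2.resize(s[178:240,198:280],None,fx=6,fy=6,interpolation=cv2.INTER_CUBIC)
b=cv2.resize(t[280:306,132:232],None,fx=6,fy=6,interpolation=cv2.INTER_CUBIC)
o=np.zeros((a.shape[0]+b.shape[0],600,3),np.uint8);o[:a.shape[0],:a.shape[1]]=a;o[a.shape[0]:]=b;print(a.shape,b.shape);cv2.imwrite("pics/crop1.png",o)
```

```text
toplid [156 162 166] bench [152 166 166] handle [46 45 46] scenelid [189 194 199] [108 111 114]
[ 129  233   87   53 3564] [[212, 234], [131, 244], [130, 285], [214, 274]] ((171.06796264648438, 259.3316345214844), (41.93013000488281, 88.31900024414062), 82.23483276367188)
150 0.0 75.66666666666667 | 154 294.45 44.666666666666664 | 158 299.35 45.666666666666664 | 162 298.67 45.666666666666664 | 166 298.27 43.666666666666664 | 170 297.63 47.333333333333336 | 174 296.94 41.0 | 178 296.0 45.666666666666664 | 182 294.18 44.666666666666664 | 186 295.46 47.0 | 190 294.76 43.333333333333336 | 194 291.64 46.666666666666664 | 198 0.0 85.33333333333333 | (372, 492, 3) (156, 600, 3)
```

View pics/crop1.png

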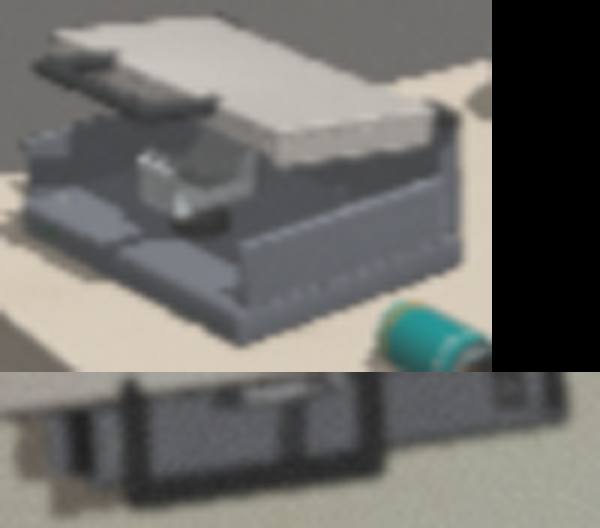

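The crop shows the handle bar in the scene view running from (205,189) to (223,196), so my earlier right end was an arm. The lid's top-face corners are at about (244,200), (270,197) and (206,184), and the base corners at (238.5,235), (202.5,215.5) and (275,221). I'll refit with the lid angle as an unknown.

Run:
```python
from h import *
np.set_printoptions(precision=4,suppress=True)
def lid(th,r,y,h):  # r from hinge, h above lid plane
    return (.073-r*np.cos(th)+h*np.sin(th)*1,y,.09+r*np.sin(th)+h*np.cos(th))
obs=[("top",(226.5,287.2),lambda t:(-.065,-.1,.056)),
("scene",(238.5,235),lambda t:(-.065,-.1,0)),("scene",(202.5,215.5),lambda t:(-.065,.1,0)),("scene",(275,221),lambda t:(.085,-.1,0)),("scene",(238.5,218.8),lambda t:(-.065,-.1,.056)),
("top",(214.5,274.5),lambda t:lid(t,.11,-.1,.006)),("top",(129.5,285.8),lambda t:lid(t,.11,.1,.006)),
("scene",(243.8,200.2),lambda t:lid(t,.11,-.1,.006)),("scene",(206.3,183.8),lambda t:lid(t,.11,.1,.006)),
("top",(158,299.35),None),("top",(174,296.9),None),("top",(190,294.8),None),
("scene",(204.7,189.3),lambda t:lid(t,.15,.05,.003)),("scene",(223,196),lambda t:lid(t,.15,-.05,.003))]
def res(p):
    o=[]
    for n,px,f in obs:
        if f: o+=list(proj(n,S2W(p,f(p[3])))-px)
        else:
            A,B=[proj(n,S2W(p,lid(p[3],.15,y,.003))) for y in(.045,-.045)];d=(B-A)/np.linalg.norm(B-A);v=np.array(px)-A;o+=[d[0]*v[1]-d[1]*v[0],0]
    return np.array(o)
r=least_squares(res,[.48,.27,.13,.2],loss="soft_l1");p=r.x
print(p,np.degrees(p[2:]));print(res(p).reshape(-1,2))
for n,L in(("handle",lid(p[3],.15,0,.003)),("hinge",(.073,0,.09)),("seat",(-.015,0,.076))):print(n,S2W(p,L))
A=proj("top",S2W(p,lid(p[3],.15,.05,.003)));B=proj("top",S2W(p,lid(p[3],.15,-.05,.003)));print("handle ends top pred",A,B)
# lens across/along, with both views: scene centroid of the black+brass
t=cv2.imread("pics/top0.png").astype(float)
ax=np.array([np.cos(np.radians(16.5)),np.sin(np.radians(16.5)),0]);ac=np.array([-ax[1],ax[0],0]);c=np.array([.465,-.025,.045])
for nm,d,e,z,R in(("along",ax,ac,.055,.045),("across",ac,ax,.045,.035)):
    out=[]
    for u in np.arange(-R,R+.001,.003):
        v=[cv2.getRectSubPix(t.astype(np.float32),(1,1),proj("top",[*(c+d*u+e*w)[:2],z]).tolist())[0,0] for w in(-.008,-.004,0,.004,.008)]
        out.append([u*1000,*np.mean(v,0)])
    print(nm);print(np.round(out).astype(int).tolist())
```

```text
[0.4896 0.2738 0.1284 0.1156] [7.354  6.6213]
[[-5.3603  0.1875]
 [ 0.2391  0.4681]
 [-0.4016  0.581 ]
 [ 1.4081  0.6058]
 [-0.7689 -0.2235]
 [ 0.4921 -0.2839]
 [-1.0801  0.2351]
 [ 1.0076 -0.5434]
 [ 0.7194 -0.9605]
 [-0.2647  0.    ]
 [-0.5207  0.    ]
 [-0.4298  0.    ]
 [ 0.3126 -0.0055]
 [ 0.7479  1.9569]]
handle [0.4146 0.2641 0.1103]
hinge [0.562  0.2831 0.09  ]
seat [0.4747 0.2719 0.076 ]
handle ends top pred [151.5033 300.5071] [195.0342 294.5442]
along
[[-45, 154, 166, 165], [-42, 155, 166, 166], [-39, 155, 166, 166], [-36, 154, 166, 166], [-33, 154, 166, 166], [-30, 153, 165, 165], [-27, 135, 146, 146], [-24, 90, 97, 97], [-21, 49, 63, 71], [-18, 46, 75, 92], [-15, 42, 66, 80], [-12, 34, 41, 46], [-9, 32, 33, 34], [-6, 33, 34, 34], [-3, 32, 34, 34], [0, 32, 33, 33], [3, 32, 33, 34], [6, 30, 32, 32], [9, 31, 33, 32], [12, 30, 33, 32], [15, 30, 31, 32], [18, 31, 33, 33], [21, 40, 41, 41], [24, 59, 60, 60], [27, 60, 63, 63], [30, 68, 73, 74], [33, 112, 122, 123], [36, 146, 159, 158], [39, 153, 166, 166], [42, 152, 166, 166], [45, 153, 167, 166]]
across
[[-35, 153, 167, 166], [-32, 153, 166, 166], [-29, 149, 161, 160], [-26, 135, 130, 126], [-23, 127, 86, 70], [-20, 124, 65, 41], [-17, 101, 54, 36], [-14, 55, 37, 30], [-11, 30, 29, 29], [-8, 31, 33, 32], [-5, 34, 36, 36], [-2, 36, 37, 38], [1, 32, 33, 34], [4, 30, 31, 32], [7, 29, 30, 30], [10, 28, 30, 30], [13, 28, 29, 29], [16, 41, 33, 30], [19, 64, 40, 32], [22, 75, 49, 40], [25, 79, 68, 67], [28, 88, 93, 98], [31, 92, 101, 108], [34, 92, 102, 109]]
```

```bash
cat > d.py <<'E'
# usage: d.py x y z az_deg : shift in tool axes (mm) after turning, and the turn about tool z
import sys,numpy as np
from scipy.spatial.transform import Rotation as R
from bench import ctrl
np.set_printoptions(precision=4,suppress=True)
s=ctrl.get_state();M=R.from_rotvec(s["tool_rot"]).as_matrix();az=np.degrees(np.arctan2(M[1,1],M[0,1]))
print("t",round(s["time"],2),"pos",s["position"],"az",round(az,2),"toolz",M[:,2],"F",s["ft_force"],"T",s["torque"],"w",round(s["grip_width"]*87,1),"gf",round(s["grip_force"],1),"j7",round(s["joint_positions"][6],2))
if len(sys.argv)>1:
    x,y,z,a=map(float,sys.argv[1:5]);D=np.array([x,y,z])-s["position"];print("shift now-axes mm",M.T@D*1000,"turn rad",round(np.radians((az-a+180)%360-180),3))
E
python3 -m crank '[[[-29.5,-25.7,0,0,0.08],[-29.5,-25.7,0,0,0.08],[-29.5,-25.7,0,0,0.08],[-29.5,-25.7,0,0,0.08],[-29.5,-25.7,0,0,0.08],[-29.5,-25.7,0,0,0.08],[-29.5,-25.7,0,0,0.08],[-29.5,-25.7,0,0,0.08],[-29.5,-25.7,0,0,0.08],[-29.5,-25.7,0,0,0.08]]]' 20
python3 -m crank '[[[0,0,0,0.12,0.08],[0,0,0,0.12,0.08],[0,0,0,0.12,0.08],[0,0,0,0.12,0.08],[0,0,0,0.12,0.08],[0,0,0,0.12,0.08],[0,0,0,0.12,0.08],[0,0,0,0.12,0.08],[0,0,0,0.12,0.08],[0,0,0,0,0.08]]]'
python3 d.py .4146 .2635 .091 7.35
```

```text
time: 0.93
position: [0.4148, 0.262, 0.2223]
tool_rot: [-0.562, -3.091, -0.0]
ft_force: [0.7, 0.6, -0.0]
grip_width: 0.465
grip_force: 0.0
time: 1.77
position: [0.4143, 0.2638, 0.2222]
tool_rot: [-2.075, -2.359, 0.001]
ft_force: [0.0, 0.3, -0.3]
grip_width: 0.458
grip_force: 0.0
t 1.77 pos [0.4143 0.2638 0.2222] az 7.33 toolz [-0.0006 -0.0004 -1.    ] F [ 0.035   0.2614 -0.3319] T [-0.082   0.0276  0.0343] w 39.8 gf 0.0 j7 -0.5
shift now-axes mm [ -0.2608   0.3409 131.1775] turn rad -0.0
```

```bash
python3 -m crank '[[[0,0,25,0,0.08],[0,0,25,0,0.08],[0,0,25,0,0.08],[0,0,12,0,0.08],[0,0,0,0,0.08]]]'
python3 - <<'E'
from bench import get_image
from h import *
s=get_image("scene")["pixels"][:,:,::-1];t=get_image("top")["pixels"][:,:,::-1]
a=cv2.resize(s[150:240,180:290],None,fx=5,fy=5,interpolation=cv2.INTER_CUBIC);b=cv2.resize(t[270:310,130:230],None,fx=3.5,fy=3.5,interpolation=cv2.INTER_CUBIC)
o=np.zeros((a.shape[0]+b.shape[0],550,3),np.uint8);o[:a.shape[0]]=a;o[a.shape[0]:,:b.shape[1]]=b;cv2.imwrite("pics/c2.png",o)
E
```

```text
time: 2.18
position: [0.4123, 0.2624, 0.1322]
tool_rot: [-2.067, -2.365, 0.01]
ft_force: [-0.8, -0.3, -0.0]
grip_width: 0.458
grip_force: 0.0
```

View pics/c2.png

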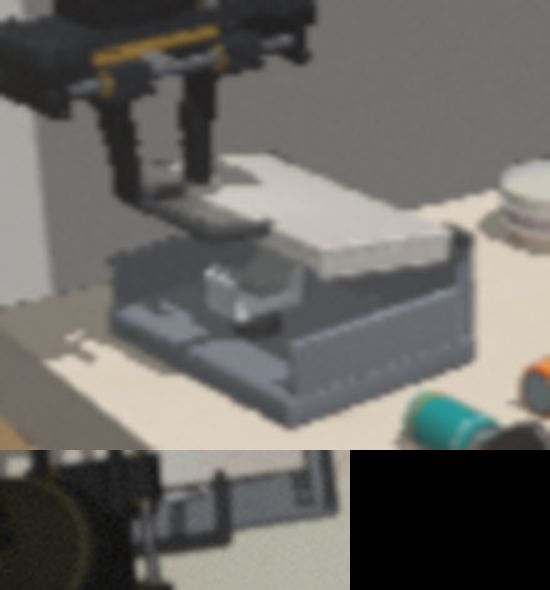

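The picture shows the fingers straddling the bar, with the robot-side finger at (130,190) in front of it and the far finger at (195,180) in the gap. I'll descend and pinch.

```bash
python3 -m crank '[[[0,0,0,0,0.08],[0,0,12,0,0.08],[0,0,12,0,0.08],[0,0,12,0,0.08],[0,0,7,0,0.08],[0,0,0,0,0.08]]]'
python3 d.py .4146 .2635 .091 7.35
python3 -m crank '[[[0,0,0,0,1],[0,0,0,0,1],[0,0,0,0,1],[0,0,0,0,1],[0,0,0,0,1],[0,0,0,0,1]]]' 25
python3 d.py
```

```text
time: 2.78
position: [0.4142, 0.2638, 0.0922]
tool_rot: [-2.07, -2.363, 0.001]
ft_force: [-0.2, -0.1, 0.2]
grip_width: 0.458
grip_force: 0.0
t 2.78 pos [0.4142 0.2638 0.0922] az 7.54 toolz [-0.0007 -0.0005 -1.    ] F [-0.2433 -0.1053  0.1976] T [-0.1078  0.0492 -0.0542] w 39.9 gf 0.0 j7 -0.47
shift now-axes mm [-0.3605  0.3457  1.1705] turn rad 0.003
time: 3.28
position: [0.4131, 0.2639, 0.0926]
tool_rot: [-2.07, -2.361, 0.004]
ft_force: [-0.7, -0.0, 2.8]
grip_width: 0.105
grip_force: 24.6
t 3.28 pos [0.4131 0.2639 0.0926] az 7.52 toolz [-0.0029 -0.0005 -1.    ] F [-0.6571 -0.0067  2.829 ] T [-0.1944  0.0956 -0.0512] w 9.1 gf 24.6 j7 -0.47
```

Run:
```python
import numpy as np
f=np.linspace(.1356,1.94,31);Y=.15*(np.cos(f[0])-np.cos(f))*1e3;Z=-.15*(np.sin(f)-np.sin(f[0]))*1e3
for i in range(30):print(f"[0,{Y[i+1]-Y[i]:.1f},{Z[i+1]-Z[i]:.1f},0,1]",end="\n" if i%10==9 else ",")
```

```text
[0,1.5,-8.9,0,1],[0,2.0,-8.8,0,1],[0,2.5,-8.7,0,1],[0,3.1,-8.5,0,1],[0,3.6,-8.3,0,1],[0,4.1,-8.1,0,1],[0,4.5,-7.8,0,1],[0,5.0,-7.5,0,1],[0,5.4,-7.2,0,1],[0,5.9,-6.9,0,1]
[0,6.3,-6.5,0,1],[0,6.6,-6.1,0,1],[0,7.0,-5.7,0,1],[0,7.3,-5.3,0,1],[0,7.6,-4.8,0,1],[0,7.9,-4.3,0,1],[0,8.2,-3.9,0,1],[0,8.4,-3.4,0,1],[0,8.6,-2.9,0,1],[0,8.7,-2.3,0,1]
[0,8.8,-1.8,0,1],[0,8.9,-1.3,0,1],[0,9.0,-0.7,0,1],[0,9.0,-0.2,0,1],[0,9.0,0.3,0,1],[0,9.0,0.9,0,1],[0,8.9,1.4,0,1],[0,8.8,2.0,0,1],[0,8.7,2.5,0,1],[0,8.5,3.0,0,1]
```

```bash
python3 -m crank '[[[0,1.5,-8.9,0,1],[0,2.0,-8.8,0,1],[0,2.5,-8.7,0,1],[0,3.1,-8.5,0,1],[0,3.6,-8.3,0,1]]]'
python3 d.py
python3 -m crank '[[[0,4.1,-8.1,0,1],[0,4.5,-7.8,0,1],[0,5.0,-7.5,0,1],[0,5.4,-7.2,0,1],[0,5.9,-6.9,0,1]]]'
python3 d.py
```

```text
time: 3.7
position: [0.4285, 0.2659, 0.1367]
tool_rot: [2.071, 2.361, 0.004]
ft_force: [6.1, 3.5, -10.5]
grip_width: 0.102
grip_force: 25.5
t 3.7 pos [0.4285 0.2659 0.1367] az 7.5 toolz [ 0.0024  0.0009 -1.    ] F [  6.1273   3.4564 -10.5214] T [ 0.6494 -1.0669 -0.0147] w 8.9 gf 25.5 j7 -0.46
time: 4.12
position: [0.4559, 0.2693, 0.1728]
tool_rot: [2.07, 2.358, 0.01]
ft_force: [15.1, 7.0, -24.7]
grip_width: 0.1
grip_force: 26.4
t 4.12 pos [0.4559 0.2693 0.1728] az 7.44 toolz [ 0.0074  0.0019 -1.    ] F [ 15.0532   6.9525 -24.6826] T [ 1.3596 -2.8653 -0.0129] w 8.7 gf 26.4 j7 -0.44
```

```bash
python3 -m crank '[[[0,1.5,1.4,0,1],[0,1.5,1.4,0,1],[0,0,0,0,1]]]'
python3 d.py
```

```text
time: 4.37
position: [0.4561, 0.2694, 0.1726]
tool_rot: [2.072, 2.361, 0.004]
ft_force: [0.2, -0.9, 2.7]
grip_width: 0.098
grip_force: 24.6
t 4.37 pos [0.4561 0.2694 0.1726] az 7.47 toolz [ 0.0021  0.0012 -1.    ] F [ 0.2456 -0.9201  2.6854] T [-0.1059  0.0057 -0.0062] w 8.5 gf 24.6 j7 -0.44
```

Run:
```python
import numpy as np
f=np.linspace(.805,1.94,21);Y=.15*(np.cos(f[0])-np.cos(f))*1e3;Z=-.15*(np.sin(f)-np.sin(f[0]))*1e3
for i in range(20):print(f"[0,{Y[i+1]-Y[i]:.1f},{Z[i+1]-Z[i]:.1f},0,1]",end="\n" if i%5==4 else ",")
```

```text
[0,6.3,-5.7,0,1],[0,6.6,-5.4,0,1],[0,6.9,-5.0,0,1],[0,7.2,-4.6,0,1],[0,7.4,-4.2,0,1]
[0,7.7,-3.7,0,1],[0,7.8,-3.3,0,1],[0,8.0,-2.8,0,1],[0,8.2,-2.4,0,1],[0,8.3,-1.9,0,1]
[0,8.4,-1.4,0,1],[0,8.5,-1.0,0,1],[0,8.5,-0.5,0,1],[0,8.5,0.0,0,1],[0,8.5,0.5,0,1]
[0,8.5,1.0,0,1],[0,8.4,1.4,0,1],[0,8.3,1.9,0,1],[0,8.2,2.4,0,1],[0,8.0,2.8,0,1]
```

```bash
python3 -m crank '[[[0,6.3,-5.7,0,1],[0,6.6,-5.4,0,1],[0,6.9,-5.0,0,1],[0,7.2,-4.6,0,1],[0,7.4,-4.2,0,1]]]'
python3 d.py
python3 -m crank '[[[0,7.7,-3.7,0,1],[0,7.8,-3.3,0,1],[0,8.0,-2.8,0,1],[0,8.2,-2.4,0,1],[0,8.3,-1.9,0,1]]]'
python3 d.py
```

```text
time: 4.78
position: [0.4876, 0.2734, 0.1953]
tool_rot: [-2.069, -2.361, 0.006]
ft_force: [-6.4, -0.9, -2.0]
grip_width: 0.095
grip_force: 25.0
t 4.78 pos [0.4876 0.2734 0.1953] az 7.54 toolz [-0.0043 -0.0017 -1.    ] F [-6.3909 -0.8601 -1.9892] T [-0.1912  1.298   0.0007] w 8.3 gf 25.0 j7 -0.4
time: 5.2
position: [0.5274, 0.2787, 0.2092]
tool_rot: [-2.069, -2.361, 0.006]
ft_force: [-5.5, -1.0, -3.0]
grip_width: 0.087
grip_force: 24.9
t 5.2 pos [0.5274 0.2787 0.2092] az 7.54 toolz [-0.0042 -0.0017 -1.    ] F [-5.5056 -0.9721 -2.9599] T [-0.1941  1.3026 -0.0325] w 7.6 gf 24.9 j7 -0.36
```

```bash
python3 -m crank '[[[0,8.4,-1.4,0,1],[0,8.5,-1.0,0,1],[0,8.5,-0.5,0,1],[0,8.5,0.0,0,1],[0,8.5,0.5,0,1]]]'
python3 d.py
python3 -m crank '[[[0,8.5,1.0,0,1],[0,8.4,1.4,0,1],[0,8.3,1.9,0,1],[0,8.2,2.4,0,1],[0,8.0,2.8,0,1],[0,0,0,0,1]]]'
python3 d.py
python3 - <<'E'
from bench import get_image
from h import *
s=get_image("scene")["pixels"][:,:,::-1]
cv2.imwrite("pics/c3.png",cv2.resize(s[110:250,180:320],None,fx=4,fy=4,interpolation=cv2.INTER_CUBIC))
E
```

```text
time: 5.62
position: [0.5692, 0.2842, 0.2112]
tool_rot: [-2.069, -2.361, 0.008]
ft_force: [-5.6, -0.7, -2.8]
grip_width: 0.084
grip_force: 25.1
t 5.62 pos [0.5692 0.2842 0.2112] az 7.55 toolz [-0.005 -0.002 -1.   ] F [-5.56   -0.7026 -2.795 ] T [-0.2121  1.4077  0.0411] w 7.3 gf 25.1 j7 -0.32
time: 6.12
position: [0.6121, 0.2897, 0.2015]
tool_rot: [-2.071, -2.362, 0.003]
ft_force: [-0.4, -0.1, -6.1]
grip_width: 0.086
grip_force: 25.6
t 6.12 pos [0.6121 0.2897 0.2015] az 7.5 toolz [-0.0017 -0.0014 -1.    ] F [-0.4413 -0.079  -6.0556] T [ 0.0279  0.3596 -0.002 ] w 7.5 gf 25.6 j7 -0.28
```

View pics/c3.png

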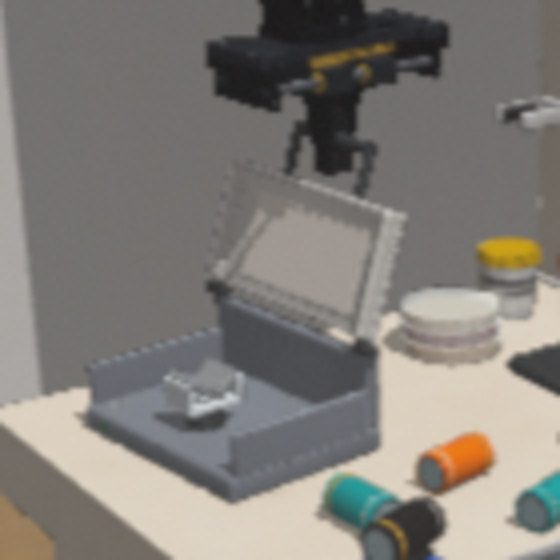

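The picture shows the lid standing open past upright, with the handle in the fingers at about (333,150). The circle geometry puts θ at about 1.91. I'll release with a small opening and lift straight up.

```bash
python3 -m crank '[[[0,0,0,0,0.54],[0,0,0,0,0.54],[0,0,0,0,0.54],[0,0,-6,0,0.54],[0,0,-12,0,0.54],[0,0,-20,0,0.54],[0,0,-30,0,0.54],[0,0,-25,0,0.54],[0,0,0,0,0.54]]]'
python3 d.py .4683 -.0233 .12 16.5
```

```text
time: 6.92
position: [0.6141, 0.2908, 0.3041]
tool_rot: [2.068, 2.359, 0.018]
ft_force: [-0.7, 1.0, 0.2]
grip_width: 0.229
grip_force: 0.0
t 6.92 pos [0.6141 0.2908 0.3041] az 7.5 toolz [ 0.0111  0.0059 -0.9999] F [-0.6512  1.0047  0.1627] T [-0.0771 -0.0034 -0.0106] w 20.0 gf 0.0 j7 -0.29
shift now-axes mm [-293.2052 -187.7762  180.6664] turn rad -0.157
```

```bash
python3 -m crank '[[[-29.3,-18.8,5,0,-1],[-29.3,-18.8,10,0,-1],[-29.3,-18.8,10,0,-1],[-29.3,-18.8,10,0,-1],[-29.3,-18.8,10,0,-1],[-29.3,-18.8,10,0,-1],[-29.3,-18.8,10,0,-1],[-29.3,-18.8,10,0,-1],[-29.3,-18.8,10,0,-1],[-29.3,-18.8,5,0,-1]]]'
python3 -m crank '[[[0,0,10,-0.08,-1],[0,0,20,-0.077,-1],[0,0,20,0,-1],[0,0,20,0,-1],[0,0,20,0,-1],[0,0,0,0,-1],[0,0,0,0,-1]]]'
python3 d.py .4683 -.0233 .026 16.5
python3 - <<'E'
from bench import get_image
from h import *
s=get_image("scene")["pixels"][:,:,::-1];t=get_image("top")["pixels"][:,:,::-1]
a=cv2.resize(s[130:270,180:320],None,fx=4,fy=4,interpolation=cv2.INTER_CUBIC);b=cv2.resize(t[240:300,280:340],(240,240),interpolation=cv2.INTER_CUBIC);
o=np.zeros((560,800,3),np.uint8);o[:,:560]=a;o[:240,560:]=b
o[240:480,560:]=cv2.resize(t[235:295,115:175],(240,240));cv2.imwrite("pics/c4.png",o)
E
```

```text
time: 7.75
position: [0.4625, -0.0266, 0.2055]
tool_rot: [2.071, 2.362, 0.002]
ft_force: [0.8, -0.6, 0.2]
grip_width: 0.905
grip_force: 0.0
time: 8.33
position: [0.4634, -0.0252, 0.1158]
tool_rot: [-1.88, -2.517, 0.0]
ft_force: [0.4, -0.3, -0.4]
grip_width: 0.999
grip_force: 0.0
t 8.33 pos [ 0.4634 -0.0252  0.1158] az 16.49 toolz [-0.0004 -0.0001 -1.    ] F [ 0.4252 -0.3047 -0.3601] T [-0.0249 -0.0174 -0.0032] w 86.9 gf 0.0 j7 0.29
shift now-axes mm [ 0.463   5.3194 89.8197] turn rad -0.0
```

View pics/c4.png

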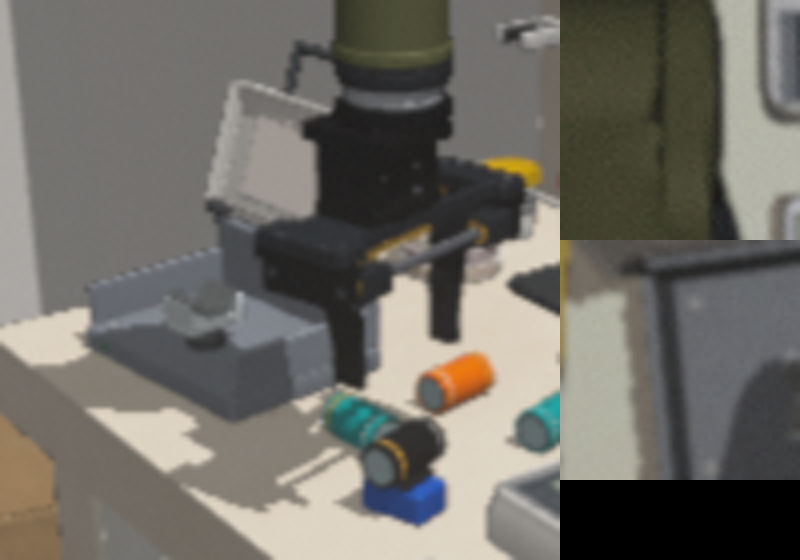

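The lid stays open, the near fingertip is at (350,385), and the barrel sits on its rest at (402,452), beneath the fingers. I'll check it against the projection.

Run:
```python
from h import *
from bench import get_image
np.set_printoptions(precision=4,suppress=True)
print("tcp pred",proj("scene",[.4634,-.0252,.1158]),"seen (279.4,220.6)")
print("lens pred",proj("scene",[.4683,-.0233,.045]),"ends",[proj("scene",np.array([.4683,-.0233,.045])+k*.028*np.array([.959,.284,0])) for k in(-1,1)])
s=cv2.imread("pics/scene0.png");roi=s[230:262,265:298];m=((roi.max(2)<70)|((cv2.cvtColor(roi,cv2.COLOR_BGR2HSV)[...,0]<25)&(roi.max(2)<150)&(cv2.cvtColor(roi,cv2.COLOR_BGR2HSV)[...,1]>120))).astype(np.uint8)
n,l,st,ce=cv2.connectedComponentsWithStats(m);print(st[1:]+[265,230,0,0,0],ce[1:]+[265,230])
```

```text
tcp pred [280.2432 219.5156] seen (279.4,220.6)
lens pred [281.7761 242.4162] ends [array([275.1505, 246.1054]), array([288.1991, 238.8399])]
[[291 230   4   2   6]
 [271 236  19  17 152]] [[292.1667 230.3333]
 [282.0329 242.9211]]
```

```bash
python3 -m crank '[[[0.5,5.3,10,0,-1],[0,0,20,0,-1],[0,0,20,0,-1],[0,0,20,0,-1],[0,0,14,0,-1],[0,0,6,0,-1],[0,0,0,0,-1]]]'
python3 d.py .4683 -.0233 .026 16.5
python3 -m crank '[[[0,0,0,0,0.3],[0,0,0,0,0.3],[0,0,0,0,0.3],[0,0,0,0,0.4],[0,0,0,0,0.6],[0,0,0,0,1],[0,0,0,0,1],[0,0,0,0,1],[0,0,0,0,1]]]' 30
python3 d.py .4683 -.0233 .026 16.5
```

```text
time: 9.02
position: [0.468, -0.0231, 0.0244]
tool_rot: [-1.879, -2.517, 0.002]
ft_force: [-0.3, -0.4, 0.3]
grip_width: 1.0
grip_force: 0.0
t 9.02 pos [ 0.468  -0.0231  0.0244] az 16.51 toolz [-0.0017 -0.0005 -1.    ] F [-0.3172 -0.3956  0.3126] T [-0.1128  0.0476 -0.0043] w 87.0 gf 0.0 j7 0.35
shift now-axes mm [-0.3146  0.227  -1.5822] turn rad 0.0
time: 9.77
position: [0.4688, -0.023, 0.0258]
tool_rot: [1.879, 2.517, 0.001]
ft_force: [-1.3, 0.1, 4.6]
grip_width: 0.646
grip_force: 29.7
t 9.77 pos [ 0.4688 -0.023   0.0258] az 16.5 toolz [ 0.0007  0.0003 -1.    ] F [-1.2731  0.119   4.5583] T [-0.0801  0.237   0.0205] w 56.2 gf 29.7 j7 0.35
shift now-axes mm [-0.1249 -0.552  -0.2217] turn rad 0.0
```

```bash
python3 -m crank '[[[0,0,-6,0,1],[0,0,-14,0,1],[0,0,-20,0,1],[0,0,-25,0,1],[0,0,-25,0,1],[0,0,-25,0,1],[0,0,-25,0,1],[0,0,-25,0,1],[0,0,0,0,1]]]'
python3 d.py
python3 - <<'E'
from bench import get_image
from h import *
s=get_image("scene")["pixels"][:,:,::-1];t=get_image("top")["pixels"][:,:,::-1]
cv2.imwrite("pics/s5.png",s);cv2.imwrite("pics/t5.png",t)
a=cv2.resize(s[170:240,195:285],None,fx=6,fy=6,interpolation=cv2.INTER_CUBIC);b=cv2.resize(t[225:305,118:232],(260,182),interpolation=cv2.INTER_CUBIC)
o=np.zeros((600,800,3),np.uint8);o[:420,:540]=a;o[:182,540:]=b
c=cv2.resize(t[245:302,140:205],None,fx=4,fy=4,interpolation=cv2.INTER_CUBIC);print(c.shape);o[600-228:,540:]=c;cv2.imwrite("pics/c5.png",o)
E
```

```text
time: 10.52
position: [0.4711, -0.0232, 0.1952]
tool_rot: [1.877, 2.512, 0.009]
ft_force: [1.6, 0.8, -1.0]
grip_width: 0.647
grip_force: 29.7
t 10.52 pos [ 0.4711 -0.0232  0.1952] az 16.48 toolz [ 0.008   0.0013 -1.    ] F [ 1.5949  0.7604 -0.9725] T [-0.0547 -0.0934  0.0159] w 56.3 gf 29.7 j7 0.26
(228, 260, 3)
```

View pics/c5.png

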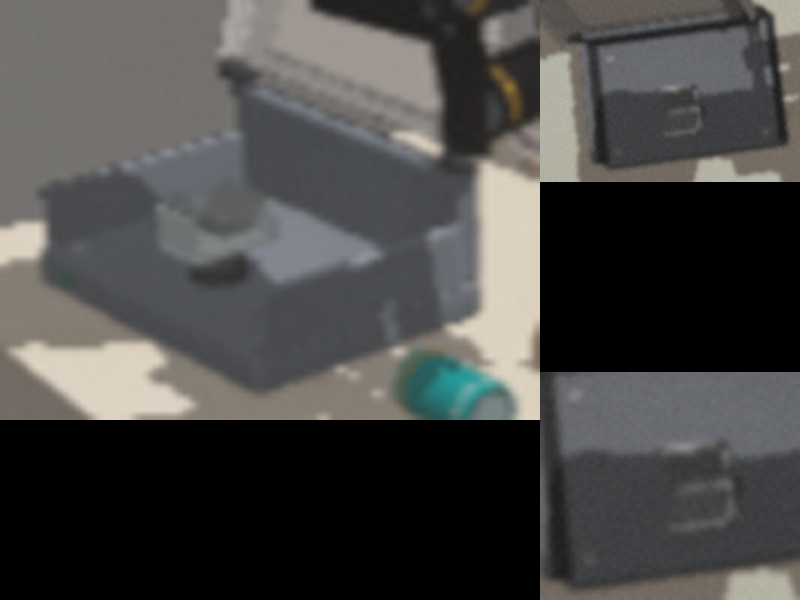

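The top crop shows the block's centre at about (700,485), which is top pixel (180,273). The station's front corners are at about (149,298) and (225.5,287). I'll compare these with the fitted pose, using edge positions measured numerically.

Run:
```python
from h import *
np.set_printoptions(precision=2,suppress=True)
p=[.4896,.2738,.1284]
for nm,L in(("seat65",(-.015,0,.065)),("blk FL",(-.04,.017,.07)),("blk FR",(-.04,-.017,.07)),("blk RL",(.01,.017,.07)),("blk RR",(.01,-.017,.07)),("FL0",(-.065,.1,.022)),("FR0",(-.065,-.1,.022)),("FR56",(-.065,-.1,.056)),("RR",(.085,-.1,.084)),("RL",(.085,.1,.084)),("FLin",(-.065,.092,.022))):
    print(nm,"top",proj("top",S2W(p,L)),"scene",proj("scene",S2W(p,L)))
t=cv2.imread("pics/t5.png").astype(np.float32)
# profiles in station axes at block height and along front edge
def prof(f,us):
    return [int(cv2.getRectSubPix(t,(1,1),proj("top",S2W(p,f(u))).tolist()).mean()) for u in us]
U=np.arange(-.06,.0601,.003)
for y in(-.010,.0,.010):print("x-prof y",y,prof(lambda u:(-.015+u,y,.07),U))
for x in(-.035,-.025,-.015,-.005,.005):print("y-prof x",x,prof(lambda u:(x,u,.066),U))
for y in(-.05,.05):print("front",y,prof(lambda u:(-.065+u,y,.022),np.arange(-.03,.03,.003)))
for x in(-.03,0,.05):print("sideR",x,prof(lambda u:(x,-.1+u,.056),np.arange(-.03,.03,.003)),"L",prof(lambda u:(x,.1+u,.056),np.arange(-.03,.03,.003)))
```

```text
seat65 top [176.51 272.19] scene [231.4  202.26]
blk FL top [169.83 283.49] scene [221.6  201.32]
blk FR top [184.06 281.55] scene [227.95 204.32]
blk RL top [167.75 262.67] scene [234.54 197.39]
blk RR top [181.91 260.75] scene [240.94 200.27]
FL0 top [143.43 298.68] scene [201.52 209.92]
FR0 top [223.97 287.65] scene [238.35 228.9 ]
FR56 top [221.13 287.38] scene [237.73 218.57]
RR top [211.68 224.43] scene [275.87 197.34]
RL top [128.01 235.75] scene [237.71 181.6 ]
FLin top [146.66 298.24] scene [202.88 210.62]
x-prof y -0.01 [105, 93, 67, 61, 62, 64, 62, 63, 62, 63, 70, 84, 79, 65, 62, 65, 67, 71, 80, 84, 71, 59, 57, 59, 61, 68, 87, 112, 116, 110, 106, 107, 107, 108, 107, 107, 107, 106, 106, 109, 107]
x-prof y 0.0 [104, 94, 70, 60, 60, 62, 63, 62, 62, 63, 75, 89, 84, 71, 68, 66, 66, 72, 80, 82, 67, 58, 57, 58, 60, 70, 104, 133, 121, 109, 108, 107, 108, 107, 107, 105, 108, 106, 107, 108, 106]
x-prof y 0.01 [105, 94, 70, 60, 63, 63, 62, 65, 65, 63, 67, 77, 77, 67, 67, 65, 65, 63, 64, 62, 61, 63, 63, 60, 63, 69, 87, 106, 113, 109, 107, 106, 107, 109, 106, 107, 110, 109, 107, 109, 1
[... 1011 characters left out ...]
 64, 61, 63, 62]
front 0.05 [108, 105, 107, 105, 109, 105, 106, 106, 95, 76, 58, 59, 61, 63, 63, 64, 63, 64, 66, 61]
sideR -0.03 [106, 105, 101, 98, 102, 90, 61, 35, 35, 48, 60, 65, 62, 62, 63, 62, 65, 62, 64, 63] L [66, 64, 52, 41, 34, 36, 53, 84, 100, 99, 105, 109, 127, 159, 172, 173, 174, 173, 172, 172]
sideR 0 [106, 108, 105, 105, 104, 93, 64, 36, 48, 79, 99, 87, 67, 64, 65, 70, 86, 103, 106, 105] L [64, 64, 52, 38, 39, 53, 79, 101, 103, 100, 103, 106, 114, 141, 165, 174, 173, 174, 174, 172]
sideR 0.05 [159, 163, 166, 164, 162, 150, 107, 65, 57, 82, 99, 91, 77, 77, 72, 73, 89, 101, 105, 103] L [111, 102, 86, 67, 56, 57, 82, 104, 108, 103, 106, 108, 122, 145, 170, 172, 174, 173, 174, 175]
```

Run:
```python
from h import *
t=cv2.imread("pics/t5.png").astype(np.float32);t0=cv2.imread("pics/top0.png").astype(np.float32)
p=[.4896,.2738,.1284]
def prof(im,f,us):
    return [cv2.getRectSubPix(im,(1,1),proj("top",S2W(p,f(u))).tolist())[0,0].astype(int).tolist() for u in us]
U=np.arange(-.024,.0241,.002)
print((U*1000).astype(int).tolist())
for x in(-.05,-.03,.03):print("L",x,prof(t,lambda u:(x,.096+u,.056),U))
for x in(-.05,.03):print("R",x,prof(t,lambda u:(x,-.096+u,.056),U))
print("blk rear rim .006",[sum(v)//3 for v in prof(t,lambda u:(.005,u,.070),np.arange(-.03,.03,.002))])
print("blk rear rim .002",[sum(v)//3 for v in prof(t,lambda u:(.003,u,.070),np.arange(-.03,.03,.002))])
print("blk front -.041",[sum(v)//3 for v in prof(t,lambda u:(-.041,u,.070),np.arange(-.03,.03,.002))])
```

```text
[-24, -22, -19, -17, -15, -13, -11, -9, -7, -5, -3, -1, 0, 2, 4, 6, 8, 10, 12, 14, 16, 18, 20, 22, 24]
L -0.05 [[65, 63, 63], [59, 57, 56], [52, 50, 48], [43, 43, 41], [33, 35, 33], [33, 34, 33], [35, 36, 36], [39, 40, 40], [46, 46, 46], [56, 56, 55], [65, 65, 64], [74, 76, 79], [83, 88, 92], [90, 98, 103], [94, 104, 111], [96, 106, 113], [94, 104, 110], [104, 114, 121], [121, 133, 139], [141, 155, 158], [156, 170, 172], [160, 175, 177], [161, 177, 177], [161, 177, 178], [161, 176, 178]]
L -0.03 [[67, 64, 64], [62, 60, 59], [53, 53, 51], [44, 43, 44], [38, 38, 38], [34, 33, 34], [34, 35, 35], [40, 41, 40], [54, 53, 51], [76, 74, 73], [95, 92, 91], [100, 100, 99], [97, 100, 103], [94, 100, 107], [98, 105, 113], [98, 106, 115], [102, 112, 120], [118, 128, 135], [138, 151, 155], [155, 169, 172], [163, 177, 178], [163, 178, 178], [163, 178, 178], [164, 178, 179], [164, 178, 179]]
L 0.03 [[107, 103, 102], [100, 95, 95], [88, 85, 85], [73, 72, 71], [60, 59, 57], [53, 51, 50], [53, 53, 52], [65, 62, 61], [81, 78, 77], [96, 95, 93], [105, 102, 101], [101, 100, 101], [94, 97, 102], [93, 100, 
[... 652 characters left out ...]
 [32, 32, 34], [33, 32, 33], [42, 41, 41], [53, 52, 52], [63, 61, 61], [66, 65, 64], [65, 64, 64], [64, 62, 63], [64, 62, 62], [64, 62, 61], [63, 61, 60], [63, 60, 59], [64, 61, 61], [64, 62, 61], [65, 64, 62], [70, 68, 67], [82, 78, 78], [95, 91, 91], [102, 99, 98]]
blk rear rim .006 [102, 95, 84, 79, 81, 89, 94, 96, 96, 101, 105, 113, 120, 126, 129, 127, 123, 118, 111, 106, 100, 92, 85, 84, 84, 86, 89, 84, 81, 80]
blk rear rim .002 [101, 92, 82, 76, 76, 78, 81, 81, 80, 80, 86, 94, 103, 109, 107, 104, 97, 92, 90, 90, 87, 83, 76, 74, 73, 74, 72, 68, 69, 69]
blk front -.041 [66, 66, 69, 75, 80, 87, 91, 90, 87, 85, 85, 86, 85, 86, 89, 90, 89, 84, 82, 80, 78, 73, 66, 64, 65, 65, 63, 63, 63, 61]
```

```bash
python3 -m crank '[[[0,0,0,-0.1,1],[0,0,0,-0.12,1],[0,0,0,-0.12,1],[0,0,0,-0.12,1],[0,0,0,-0.12,1],[0,0,0,-0.12,1],[0,0,0,-0.12,1],[0,0,0,-0.12,1],[0,0,0,-0.12,1],[0,0,0,-0.12,1]]]'
python3 -m crank '[[[0,0,0,-0.12,1],[0,0,0,-0.112,1],[0,0,0,0,1],[0,0,0,0,1]]]'
python3 d.py .4723 .2670 .11 97.4
```

```text
time: 11.45
position: [0.467, -0.0233, 0.1883]
tool_rot: [-0.152, -3.134, 0.002]
ft_force: [-0.5, 0.0, -1.9]
grip_width: 0.645
grip_force: 29.7
time: 11.78
position: [0.4674, -0.0232, 0.1889]
tool_rot: [0.198, -3.133, 0.001]
ft_force: [-0.4, 0.4, -0.7]
grip_width: 0.641
grip_force: 29.7
t 11.78 pos [ 0.4674 -0.0232  0.1889] az 97.22 toolz [-0.0027 -0.0005 -1.    ] F [-0.4324  0.4251 -0.6705] T [0.0423 0.0017 0.0041] w 55.8 gf 29.7 j7 1.66
shift now-axes mm [-41.585  287.2519  78.7255] turn rad -0.003
```

```bash
python3 -m crank '[[[-4.2,20,0,0,1],[-4.2,30,5,0,1],[-4.2,32,5,0,1],[-4.2,32,5,0,1],[-4.2,32,5,0,1],[-4.2,32,5,0,1],[-4.2,32,5,0,1],[-4.2,32,5,0,1],[-4.2,28,5,0,1],[-4,17.5,5,0,1]]]'
python3 -m crank '[[[0,0,0,0,1],[0,0,8,0,1],[0,0,12,0,1],[0,0,12,0,1],[0,0,8,0,1],[0,0,0,0,1],[0,0,0,0,1]]]'
python3 d.py .4723 .2670 .0568 97.4
python3 - <<'E'
from bench import get_image
from h import *
s=get_image("scene")["pixels"][:,:,::-1];t=get_image("top")["pixels"][:,:,::-1]
cv2.imwrite("pics/s6.png",s)
o=np.zeros((600,800,3),np.uint8);a=cv2.resize(s[165:240,195:290],None,fx=8,fy=8,interpolation=cv2.INTER_CUBIC);o[:,:760]=a;cv2.imwrite("pics/c6.png",o)
E
```

```text
time: 12.62
position: [0.4713, 0.2711, 0.1441]
tool_rot: [0.203, -3.133, -0.001]
ft_force: [-0.3, 0.2, -0.6]
grip_width: 0.648
grip_force: 29.7
time: 13.2
position: [0.4725, 0.2663, 0.1045]
tool_rot: [0.2, -3.134, 0.001]
ft_force: [0.6, -0.7, -1.3]
grip_width: 0.65
grip_force: 29.7
t 13.2 pos [0.4725 0.2663 0.1045] az 97.32 toolz [-0.0013 -0.001  -1.    ] F [ 0.6323 -0.6974 -1.3267] T [0.094  0.0274 0.0092] w 56.6 gf 29.7 j7 1.18
shift now-axes mm [ 0.0318  0.7233 47.7087] turn rad -0.001
```

View pics/c6.png

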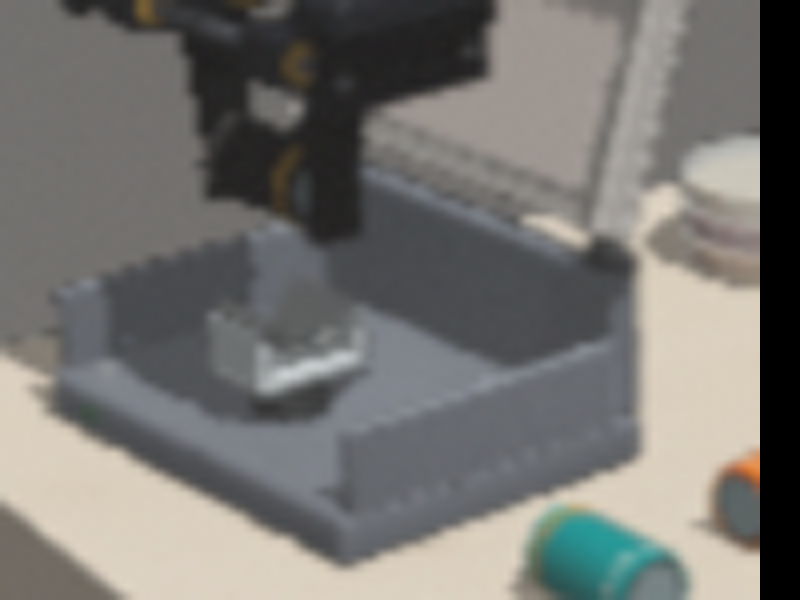

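The picture shows the barrel held above the open station at about (250,180). The block's top corners are at about (210,305), (258,343) and (362,320). I'll cross-check the block centre.

Run:
```python
from h import *
np.set_printoptions(precision=4,suppress=True)
b=np.array([-.8,1.1])
for z in(.066,.070):
    P=[plane("scene",np.array(q)-b,z) for q in((221.25,203.1),(240.25,205),(227.25,207.9))];print(z,P,"centre",(P[0]+P[1])/2, "raw",plane("scene",(230.75,204.05),z))
c,s=np.cos(.1284),np.sin(.1284)
p=[.4896-.003*c+.0045*s,.2738-.003*s-.0045*c,.1284]
for z in(.066,.07):
    for L in((-.04,.017,z),(.01,-.017,z),(-.04,-.017,z)):print(z,"scene pred",proj("scene",S2W(p,L))+b)
```

```text
0.066 [array([0.4506, 0.2886, 0.066 ]), array([0.4916, 0.24  , 0.066 ]), array([0.4472, 0.2424, 0.066 ])] centre [0.4711 0.2643 0.066 ] raw [0.4647 0.2575 0.066 ]
0.07 [array([0.4462, 0.2795, 0.07  ]), array([0.4869, 0.2313, 0.07  ]), array([0.4428, 0.2337, 0.07  ])] centre [0.4666 0.2554 0.07  ] raw [0.4602 0.2487 0.07  ]
0.066 scene pred [220.9231 204.2318]
0.066 scene pred [240.3011 203.1699]
0.066 scene pred [227.2873 207.2622]
0.07 scene pred [220.8355 203.0519]
0.07 scene pred [240.236  201.9969]
0.07 scene pred [227.2059 206.0687]
```

```bash
python3 -m crank '[[[0,0,10,0,1],[0,0,12,0,1],[0,0,12,0,1],[0,0,6,0,1],[0,0,0,0,1],[0,0,0,0,1]]]'
python3 d.py .4723 .2670 .0568 97.4
python3 -m crank '[[[0,0,1.5,0,1],[0,0,1.5,0,1],[0,0,0,0,1],[0,0,0,0,1]]]'
python3 d.py .4723 .2670 .0568 97.4
python3 -m crank '[[[0,0,1,0,1],[0,0,1,0,1],[0,0,0,0,1],[0,0,0,0,1]]]'
python3 d.py .4723 .2670 .0568 97.4
```

```text
time: 13.8
position: [0.4724, 0.2671, 0.0645]
tool_rot: [0.203, -3.134, 0.001]
ft_force: [-0.2, -0.5, -0.6]
grip_width: 0.646
grip_force: 29.7
t 13.8 pos [0.4724 0.2671 0.0645] az 97.41 toolz [-0.0013 -0.001  -1.    ] F [-0.1712 -0.514  -0.5819] T [0.0747 0.0474 0.0202] w 56.2 gf 29.7 j7 1.19
shift now-axes mm [ 0.0499 -0.0512  7.6979] turn rad 0.0
time: 14.13
position: [0.473, 0.2675, 0.0627]
tool_rot: [-0.203, 3.135, 0.001]
ft_force: [-0.3, -0.6, -1.0]
grip_width: 0.642
grip_force: 29.7
t 14.13 pos [0.473  0.2675 0.0627] az 97.4 toolz [ 0.0005  0.0004 -1.    ] F [-0.3183 -0.5792 -1.022 ] T [-0.0205  0.0961  0.0166] w 55.9 gf 29.7 j7 1.19
shift now-axes mm [ 0.7921 -0.4183  5.8632] turn rad 0.0
time: 14.47
position: [0.4728, 0.2673, 0.0603]
tool_rot: [0.203, -3.135, 0.0]
ft_force: [0.4, 0.4, -0.9]
grip_width: 0.646
grip_force: 29.7
t 14.47 pos [0.4728 0.2673 0.0603] az 97.4 toolz [-0. -0. -1.] F [ 0.3801  0.4187 -0.8518] T [ 0.011   0.1072 -0.0399] w 56.2 gf 29.7 j7 1.19
shift now-axes mm [ 0.5542 -0.2625  3.5246] turn rad 0.0
```

Run:
```python
from bench import get_image
from h import *
im=[get_image("scene")["pixels"][:,:,::-1].astype(np.float32) for _ in range(4)];s=np.mean(im,0).astype(np.uint8)
cv2.imwrite("pics/s7.png",s)
cv2.imwrite("pics/c7.png",cv2.convertScaleAbs(cv2.resize(s[178:222,208:262],None,fx=13,fy=13,interpolation=cv2.INTER_CUBIC),alpha=1.6,beta=10))
print("pred barrel ends",[proj("scene",np.array([.4728,.2673,.0793])+k*.028*np.array([-.129,.992,0])) for k in(-1,1)])
```

```text
pred barrel ends [array([236.63453049, 201.05392217]), array([226.0586099 , 196.24101795])]
```

View pics/c7.png

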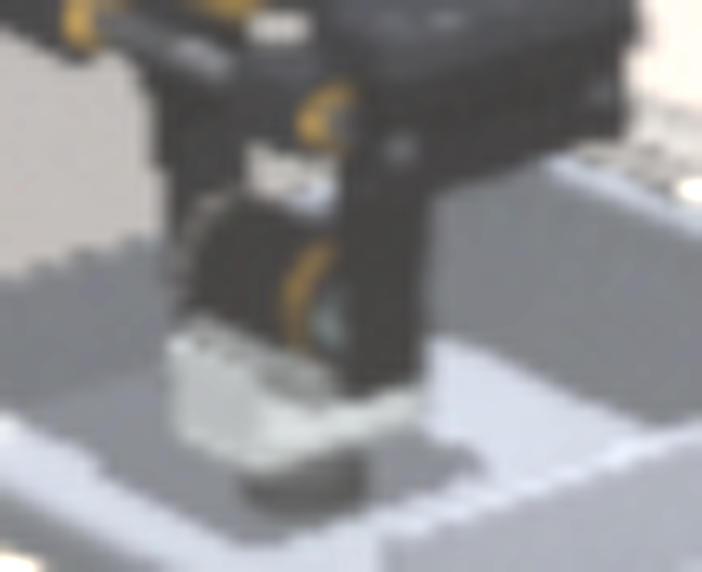

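The barrel sits just above the V, spanning the block symmetrically as far as the view resolves: the near finger is at (385,300) and the block runs from (170,330) to (419,390). I'll press gently and watch the vertical and lateral forces.

```bash
for k in 1 2 3; do python3 -m crank '[[[0,0,0.7,0,1],[0,0,0.7,0,1],[0,0,0,0,1],[0,0,0,0,1],[0,0,0,0,1]]]' >/dev/null
python3 d.py .4723 .2670 .0568 97.4; done
```

```text
t 15.08 pos [0.4729 0.2674 0.059 ] az 97.4 toolz [ 0.0001  0.0001 -1.    ] F [-0.5313  0.2315 -2.0223] T [ 0.0175  0.0368 -0.0067] w 55.7 gf 29.7 j7 1.19
shift now-axes mm [ 0.6123 -0.3395  2.1843] turn rad 0.0
t 15.5 pos [0.473  0.2675 0.0577] az 97.41 toolz [ 0.0003  0.0002 -1.    ] F [ 0.2793  0.5495 -0.6944] T [ 0.1485 -0.0417  0.0079] w 56.0 gf 29.6 j7 1.19
shift now-axes mm [ 0.7217 -0.3928  0.8574] turn rad 0.0
t 15.92 pos [0.4732 0.2676 0.0566] az 97.4 toolz [ 0.0008  0.0006 -1.    ] F [ 0.672  -0.31    3.0342] T [ 0.0771 -0.1229 -0.0605] w 56.2 gf 29.6 j7 1.19
shift now-axes mm [ 1.0121 -0.435  -0.2151] turn rad -0.0
```

```bash
python3 -m crank '[[[0,0,0.8,0,1],[0,0,0.8,0,1],[0,0,0.8,0,1],[0,0,0,0,1],[0,0,0,0,1],[0,0,0,0,1]]]' >/dev/null
python3 d.py .4723 .2670 .0518 97.4
python3 -m crank '[[[0,0,0.8,0,1],[0,0,0.8,0,1],[0,0,0,0,1],[0,0,0,0,1],[0,0,0,0,1]]]' >/dev/null
python3 d.py .4723 .2670 .0518 97.4
python3 -m crank '[[[0,0,0,0,1],[0,0,0,0,1]]]'>/dev/null
python3 d.py .4723 .2670 .0518 97.4
```

```text
t 16.42 pos [0.4731 0.2676 0.054 ] az 97.4 toolz [ 0.0005  0.0004 -1.    ] F [-0.381  -0.4934  4.5446] T [ 0.0855 -0.055  -0.0506] w 55.9 gf 29.6 j7 1.19
shift now-axes mm [ 0.8417 -0.4504  2.1905] turn rad 0.0
t 16.83 pos [0.4731 0.2676 0.0525] az 97.4 toolz [ 0.0006  0.0004 -1.    ] F [ 0.3792 -0.4525  6.6561] T [ 0.0621 -0.0241 -0.0846] w 56.3 gf 29.6 j7 1.19
shift now-axes mm [ 0.9    -0.4514  0.7266] turn rad 0.0
t 17.0 pos [0.4732 0.2676 0.0526] az 97.4 toolz [ 0.0006  0.0005 -1.    ] F [ 0.3319 -0.84    6.2803] T [-0.0185 -0.0134 -0.0555] w 55.7 gf 29.6 j7 1.19
shift now-axes mm [ 0.9166 -0.4509  0.756 ] turn rad 0.0
```

```bash
python3 -m crank '[[[0,0,0.7,0,1],[0,0,0,0,1],[0,0,0,0,1],[0,0,0,0,1],[0,0,0,0,1],[0,0,0,0,1]]]' >/dev/null
python3 d.py .4723 .2670 .0518 97.4
python3 -m crank '[[[0,0,0,0,1],[0,0,0,0,1],[0,0,0,0,1],[0,0,0,0,1]]]'>/dev/null
python3 d.py .4723 .2670 .0518 97.4
python3 - <<'E'
from bench import get_image
from h import *
s=get_image("scene")["pixels"][:,:,::-1];a=cv2.imread("pics/s6.png");d=cv2.absdiff(s,a).max(2)>60;d[:,:]&=True
print("changed px vs before lowering (lid/bench):",d[130:200,262:300].sum(),d[205:400,:].sum())
E
```

```text
t 17.5 pos [0.4733 0.2676 0.052 ] az 97.4 toolz [ 0.0009  0.0006 -1.    ] F [ 0.2441 -0.7425  6.9837] T [-0.0054 -0.0041 -0.0386] w 55.6 gf 29.6 j7 1.19
shift now-axes mm [ 1.0515 -0.4456  0.1819] turn rad 0.0
t 17.83 pos [0.4733 0.2676 0.052 ] az 97.4 toolz [ 0.0009  0.0006 -1.    ] F [ 0.473  -0.3097  6.0755] T [-0.0242  0.0288 -0.0968] w 56.1 gf 29.6 j7 1.19
shift now-axes mm [ 1.0435 -0.4467  0.1862] turn rad -0.0
changed px vs before lowering (lid/bench): 0 45
```

Steady: the block is down about 4.8 mm, the load is about 8 N including the barrel's weight, the grip holds and the lid is unchanged. Handing in.

```bash
python3 -c "
from bench import job
print(job.close_job())"
```

```text
the job is handed in; nothing more can be done
None
```

Job handed in at about 18 s: the lid stands at about 1.9 rad, and the barrel is gripped and pressed in the V-block, which has sunk about 4.8 mm of its 10 mm; centring along the block was only measurable to about 2 mm.

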